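# Set the bottle clamps with spacers and start the capper

### The job

The capping plate is being changed over to a new bottle: by trial, find for every bottle clamp on the plate the one spacer that slides snugly into its pocket, and leave it there lying level, fully home on the pocket's two side ledges (a thicker one will not go in, a thinner one drops through between the ledges). When all the clamps are set, press the start button fully down and let it spring back. Put the spacers left over into the open parts box, and do not shift the clamps or knock over the bottles.

Things in the scene. Friction and masses are not known exactly. Their poses are not given: they have to be found in the camera images.
- clamp_k: Steel bottle clamp, sits as if 3 kg (magnetic foot); 84 (x) x 60 (y) x 22 mm high, alike outside; may be absent. Origin: centre of its underside, 12 mm above the bench; x along its pocket. Pocket: open on top, centred, 68 mm long; two ledges along its sides lie 10 mm above the origin, 12 mm below its top; top edges chamfered 3 mm. Width (y) not told: 2 mm over just one spacer's thickness.
- clamp_m: Steel bottle clamp, sits as if 3 kg (magnetic foot); 84 (x) x 60 (y) x 22 mm high, alike outside; may be absent. Origin: centre of its underside, 12 mm above the bench; x along its pocket. Pocket: open on top, centred, 68 mm long; two ledges along its sides lie 10 mm above the origin, 12 mm below its top; top edges chamfered 3 mm. Width (y) not told: 2 mm over just one spacer's thickness.
- clamp_r: Steel bottle clamp, sits as if 3 kg (magnetic foot); 84 (x) x 60 (y) x 22 mm high, alike outside; may be absent. Origin: centre of its underside, 12 mm above the bench; x along its pocket. Pocket: open on top, centred, 68 mm long; two ledges along its sides lie 10 mm above the origin, 12 mm below its top; top edges chamfered 3 mm. Width (y) not told: 2 mm over just one spacer's thickness.
- clamp_t: Steel bottle clamp, sits as if 3 kg (magnetic foot); 84 (x) x 60 (y) x 22 mm high, alike outside; may be absent. Origin: centre of its underside, 12 mm above the bench; x along its pocket. Pocket: open on top, centred, 68 mm long; two ledges along its sides lie 10 mm above the origin, 12 mm below its top; top edges chamfered 3 mm. Width (y) not told: 2 mm over just one spacer's thickness.
- clamp_w: Steel bottle clamp, sits as if 3 kg (magnetic foot); 84 (x) x 60 (y) x 22 mm high, alike outside; may be absent. Origin: centre of its underside, 12 mm above the bench; x along its pocket. Pocket: open on top, centred, 68 mm long; two ledges along its sides lie 10 mm above the origin, 12 mm below its top; top edges chamfered 3 mm. Width (y) not told: 2 mm over just one spacer's thickness.
- spacer_18: Loose spacer 18 mm thick: a steel block 60 (x) x 18 (y, its thickness) x 16 mm high, with a black plastic grip tab upright on the middle of its top, 32 (x) x 12 (y) x 28 mm high (total height 44 mm). Origin: centre of its underside; x along its length, z up. Symmetric under a half turn. About 100 g (may vary by 30 per cent). Starts on the bench in front of the plate, tab up.
- spacer_22: Loose spacer 22 mm thick: a steel block 60 (x) x 22 (y, its thickness) x 16 mm high, with a black plastic grip tab upright on the middle of its top, 32 (x) x 12 (y) x 28 mm high (total height 44 mm). Origin: centre of its underside; x along its length, z up. Symmetric under a half turn. About 120 g (may vary by 30 per cent). Starts on the bench in front of the plate, tab up.
- spacer_26: Loose spacer 26 mm thick: a steel block 60 (x) x 26 (y, its thickness) x 16 mm high, with a black plastic grip tab upright on the middle of its top, 32 (x) x 12 (y) x 28 mm high (total height 44 mm). Origin: centre of its underside; x along its length, z up. Symmetric under a half turn. About 140 g (may vary by 30 per cent). Starts on the bench in front of the plate, tab up.
- spacer_30: Loose spacer 30 mm thick: a steel block 60 (x) x 30 (y, its thickness) x 16 mm high, with a black plastic grip tab upright on the middle of its top, 32 (x) x 12 (y) x 28 mm high (total height 44 mm). Origin: centre of its underside; x along its length, z up. Symmetric under a half turn. About 160 g (may vary by 30 per cent). Starts on the bench in front of the plate, tab up.
- spacer_34: Loose spacer 34 mm thick: a steel block 60 (x) x 34 (y, its thickness) x 16 mm high, with a black plastic grip tab upright on the middle of its top, 32 (x) x 12 (y) x 28 mm high (total height 44 mm). Origin: centre of its underside; x along its length, z up. Symmetric under a half turn. About 180 g (may vary by 30 per cent). Starts on the bench in front of the plate, tab up.
- plate: Fixed aluminium plate, 120 (x) x 410 (y) x 12 mm, origin: centre of its underside. Carries 3 or 4 clamps, at any of five places 80 mm apart along y, each turned a little. A spacer too thick stops on the chamfers, 8 mm or more above the ledges; the right one lies level on both ledges, its block 4 mm proud of the clamp; one too thin drops between the ledges, to a floor 6 mm lower, or askew.
- parts_box: Open cardboard parts box, fixed, 140 (x) x 200 (y) x 35 mm high, walls and floor 5 mm thick. Origin: centre of its underside, on the bench. It stands on one side of the spacers, the control box on the other.
- start_top (a point): Centre of the top face of the round grey start button (32 mm across), which stands in a black housing on top of the grey control box (100 x 100 x 50 mm); it is pressed straight down.
- start (a joint): Travel of the start button: 0 up, 0.006 m fully down; a spring, 5 N at full travel, pushes it back up.
- bottle_0: Small empty-looking glass bottle, 40 mm across, 85 mm high, standing loose on the bench; a bystander. Origin: centre of its underside.
- bottle_1: Small empty-looking glass bottle, 40 mm across, 85 mm high, standing loose on the bench; a bystander. Origin: centre of its underside.
Mind the look-alikes: they are no part of the job. What is shaped like the clamp_k but yellow is not meant.

How it is judged:
By the outcome, as a careful person would: the job done as asked, in the order asked, and still so for the second after the job is handed in, with the robot touching nothing.
Of clamp_k, clamp_m, clamp_r, clamp_t, clamp_w only 3 to 4 are there at a start; the rules pass over those that are not, and their reading is None.
At some moment in a run one of spacer_18, spacer_22, spacer_26, spacer_30, spacer_34 may be knocked a few centimetres aside while the robot is not near it.
Once in a run the grip may slacken for a moment while it holds something.
It also fails if it takes over 192 s, if anything falls off the work surface, if the arm or the gripper's body presses on something with over 40 N, if the wrist force passes 120 N, or if a joint passes its speed limit or range.

### The arm

A 6-joint arm with a two-finger parallel gripper is mounted at the origin on the work surface. World frame = base frame: x ahead of the robot, y to its left, z up, the work surface at z = 0. Lengths are in mm, angles in degrees, forces in N, time in s.
With the tool pointing down it reaches from about 350 to 850 mm from the base axis. Payload 8.1 kg.
Tool frame: the origin (TCP) lies midway between the tips of the shut fingers; the grasp point (between the pads) lies 19 mm behind it (r.grasp_offset is the distance from the TCP to the grasp point, in mm); z points along the fingers, x is the direction in which the jaws open and shut, and the axes are right-handed (so a half turn about z gives the same grasp; the last joint's range is limited). The gripper opens to 85 mm and grips with 20 to 120 N. Pads are 22 mm wide; open, the fingers measure 114 mm over their backs; the gripper's body (76 mm by 85 mm) begins 54 mm behind the grasp point. The pads swing forward as they close: fully open they stand 13 mm farther back than shut.
Start: joints at [64.492, 7.471, 85.268, -0, 87.261, -4.893], TCP at [211.231, 561.593, 231.292] pointing down, gripper open.
Joint ranges: [-169.43, 169.43], [-51.17, 129.36], [1.28, 143.12], [-76.62, 256.62], [0, 156.53], [-152.29, 152.29]. Speed limits (degrees/s): [136.94, 136.94, 159.86, 180, 180, 180].

### API

Orientations are given as [roll, pitch, yaw] about the fixed x, y, z axes, in that order (R = Rz(yaw) Ry(pitch) Rx(roll)).
In Python, from bench import r, optics, hand_in gives the robot as it stands.
- The arm moves only by the shell command python3 -m pendant 'ROWS' [FORCE]. ROWS is JSON, a list of rows, each a list of 5 numbers: the opening, from 0 (shut) to 1 (fully open), then the shift along the tool's x, y, z in mm, then the turn about the tool's z in degrees. A call has 1 to 10 rows; each row shifts and turns the commanded pose from where the row before left it, along the tool's axes as they then stand; what a row does not reach is not made up. A row lasts 1/10 s, in which the tool goes at most 50 mm and 8.59 degrees, less where a joint would pass 70% of its speed; a pose out of reach is approached as far as the arm can. A call with a gripper value outside its range is refused whole. The fingers move at their own pace and stop on an object; FORCE is the grip in N (left out, the last holds). Time passes only in rows, so rows that do not move let the fingers close. It gives the time, the measured TCP pose, the force and the opening at its end, in the units of the state.
- r.sense(): the state, without advancing time (a new reading comes with each control period).
- optics.snapshot(name): name is "side" or "top"; returns (picture, depth): 384x512x3 uint8, blue, green, red; 384x512 float32, mm along the optical axis (not along the pixel's ray), 0 where there is no reading.
- optics.camera_params(name): a dict with "camera_matrix" (3x3 intrinsics, pixels), "eye" and "orientation" of the camera in the world. Camera axes: x right, y down, z forward; pixel columns grow to the right and rows downward; lengths in mm; the calibration is good to about 2 mm. A picture is of the moment at which its call begins. camera_params takes no time and is no camera call.
- hand_in(): hands the job in, once; it reports no verdict.
Trained networks look in the newest picture that a camera, given by its name, has taken for a name from the list of things; names that differ only in an ending like _2 or _b are one class to them, and where a whole thing is asked for, a point or a joint stands for the part that bears it (a point fixed in the world has none). Each returns a list of dicts, best first, with "score" (0 to 1); they miss things now and then, are a little off and sometimes report something else, mostly with a low value. They report only what shows in the picture. A call takes as long as a camera call. They do not tell look-alikes from the thing itself.
- optics.search_frame(camera, query): "at" ([x, y, z] in mm, in world coordinates, good to about 4 mm: the middle of the surface that is visible of it).
The state is a dict: "time": time; "joint_pos": joint angles; "qd": joint speeds; "joint_efforts": joint torques, N m; "tool_pos": TCP position; "tcp_rot": TCP orientation; "ft_force": force on the tool from outside, world axes, zero at the start; "wrist_torque": the same for the moment, N m; "finger_gap": finger opening in mm.
Only numpy, scipy, OpenCV 4.12 (cv2) and the standard library are available. Lean on these libraries where they do the work, as an engineer would, in place of code of your own. Each camera call takes 0.05 s, during which the arm holds its last target. There are 200 camera calls.

## Working session

There is one attempt and no reset: what is moved stays moved. The work goes in short steps, Python scripts to look and compute and a shell command to move; the robot and the scene stay as the last step left them, time stands still between calls to the robot, and variables do not carry over. Pictures are saved under pics/ and viewed, about 12 in all and at most 16, crops included, and the job is handed in when it is done.

```bash
mkdir -p pics; ls; python3 - <<'E'
from bench import r, optics
import cv2,json
s=r.sense();print({k:s[k] for k in('time','tool_pos','tcp_rot','ft_force','finger_gap')}, r.grasp_offset)
for n in('top','side'):
    p,d=optics.snapshot(n);cv2.imwrite(f'pics/{n}0.png',p)
    c=optics.camera_params(n);print(n,c)
E
```

```text
pics
{'time': 0.0, 'tool_pos': array([211.00058918, 561.08271374, 230.21757105]), 'tcp_rot': array([-1.79990295e+02,  1.06884228e-01,  6.93848789e+01]), 'ft_force': array([ 0.41375439, -0.03746562,  1.26528279]), 'finger_gap': 85.34457934223852} 18.700000000000003
top {'camera_matrix': array([[452.96942847,   0.        , 258.33568391],
       [  0.        , 452.96942847, 189.14726755],
       [  0.        ,   0.        ,   1.        ]]), 'eye': array([ 363.05934225,   12.42620152, 1192.73930978]), 'orientation': array([-174.879696  ,   -0.70744101,  -90.23902211])}
side {'camera_matrix': array([[469.34729655,   0.        , 258.12308209],
       [  0.        , 469.34729655, 185.73446011],
       [  0.        ,   0.        ,   1.        ]]), 'eye': array([-188.32832268, -703.92366621, 1132.58680076]), 'orientation': array([-1.38024713e+02, -7.56524087e-02, -4.23426599e+01])}
```

View pics/top0.png

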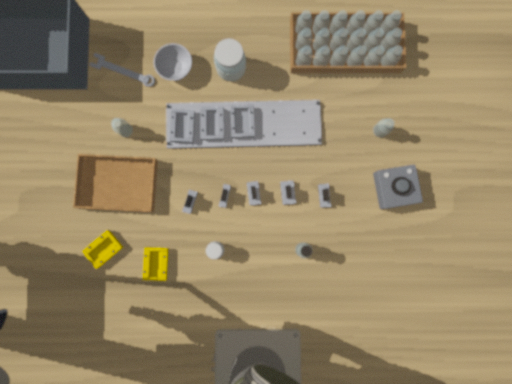

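View pics/side0.png

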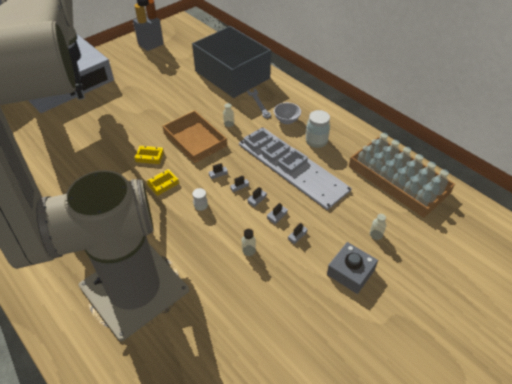

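Top view: clamps at px (182,125), (212,123), (243,122), with the two right-hand places empty. Spacers are at (190,202), (225,196), (254,193), (289,192), (325,195), the start button at (402,186), the parts box at (116,184), and glass bottles at (121,128) and (385,128). The look-alikes are the yellow clamps at (102,249) and (155,264). The cups, jar, crate and dark bin aren't part of the job.

```bash
cat > h.py <<'E'
from bench import r, optics
import cv2, numpy as np
from scipy.spatial.transform import Rotation as Ro
def cam(n):
    c=optics.camera_params(n);return c['camera_matrix'],np.array(c['eye']),Ro.from_euler('xyz',c['orientation'],degrees=True).as_matrix()
def proj(n,P):
    K,e,R=cam(n);q=(np.atleast_2d(P)-e)@R@K.T;return q[:,:2]/q[:,2:]
def rect(img,n,x0,x1,y0,y1,z,s):
    """metric view at height z; column grows with -y, row grows with -x"""
    w,h=int((y1-y0)*s),int((x1-x0)*s)
    g=np.array([[x1-j/s,y1-i/s,z] for j in range(h) for i in range(w)])
    m=proj(n,g).astype(np.float32).reshape(h,w,2)
    return cv2.remap(img,m[...,0],m[...,1],cv2.INTER_CUBIC)
def cloud(d,n):
    K,e,R=cam(n);v,u=np.mgrid[:d.shape[0],:d.shape[1]]
    c=np.stack([(u-K[0,2])/K[0,0]*d,(v-K[1,2])/K[1,1]*d,d],-1);return c@R.T+e
def go(x,y,z=None,yaw=None):
    """delta to target in tool axes from measured pose (tool down)"""
    s=r.sense();p=s['tool_pos'];R=Ro.from_euler('xyz',s['tcp_rot'],degrees=True).as_matrix()
    d=R.T@(np.array([x,y,p[2] if z is None else z])-p)
    t=0 if yaw is None else -((yaw-s['tcp_rot'][2]+90)%180-90)
    print('delta tool',d.round(1),'turn',round(t,1))
def st():
    s=r.sense();print('t',round(s['time'],2),'p',s['tool_pos'].round(1),'rot',s['tcp_rot'].round(1),'F',s['ft_force'].round(1),'gap',round(s['finger_gap'],1),'j',np.round(s['joint_pos'],0))
E
python3 - <<'E'
from h import *
st()
P={}
for n in('top','side'):
    P[n]=optics.snapshot(n)
    for q in('clamp_k','spacer_18','spacer_34','start_top','parts_box','plate','bottle_0'):
        print(n,q,[(np.round(o['at'],0).tolist(),round(o['score'],2)) for o in optics.search_frame(n,q)][:9])
    np.savez(f'{n}0.npz',p=P[n][0],d=P[n][1])
C=cloud(P['top'][1],'top')
for u,v in((182,125),(212,123),(243,122),(190,202),(225,196),(254,193),(289,192),(325,195),(402,186),(116,184),(121,128),(385,128),(215,250),(305,250),(290,125)): print((u,v),C[v,u].round(0))
E
```

```text
t 0.1 p [211.  561.1 230.3] rot [-1.80e+02  1.00e-01  6.94e+01] F [0.4 0.1 0.5] gap 85.3 j [64.  8. 85.  0. 87. -5.]
top clamp_k [([643.0, 39.0, 28.0], 0.9), ([317.0, 394.0, 21.0], 0.85), ([630.0, 200.0, 32.0], 0.76), ([637.0, 117.0, 34.0], 0.65), ([277.0, 260.0, 24.0], 0.61)]
top spacer_18 [([455.0, -76.0, 13.0], 0.86), ([435.0, 178.0, 17.0], 0.79), ([447.0, -171.0, 14.0], 0.79), ([455.0, 10.0, 11.0], 0.59), ([446.0, 85.0, 18.0], 0.54)]
top spacer_34 [([455.0, -76.0, 13.0], 0.86), ([435.0, 178.0, 17.0], 0.79), ([447.0, -171.0, 14.0], 0.79), ([455.0, 10.0, 11.0], 0.59), ([446.0, 85.0, 18.0], 0.54)]
top start_top []
top parts_box [([486.0, 374.0, 11.0], 0.84)]
top plate [([638.0, -35.0, 14.0], 0.86)]
top bottle_0 [([617.0, -322.0, 57.0], 0.87), ([620.0, 343.0, 57.0], 0.86)]
side clamp_k [([278.0, 264.0, 21.0], 0.91), ([314.0, 393.0, 16.0], 0.83), ([645.0, 35.0, 28.0], 0.81), ([633.0, 199.0, 28.0], 0.74), ([640.0, 117.0, 32.0], 0.6)]
side spacer_18 [([451.0, 81.0, 17.0], 0.74), ([432.0, 171.0, 18.0], 0.72), ([446.0, -183.0, 18.0], 0.57), ([450.0, -82.0, 14.0], 0.5), ([452.0, 1.0, 16.0], 0.48)]
side spacer_34 [([451.0, 81.0, 17.0], 0.74), ([432.0, 171.0, 18.0], 0.72), ([446.0, -183.0, 18.0], 0.57), ([450.0, -82.0, 14.0], 0.5), ([452.0, 1.0, 16.0], 0.48)]
side start_top [([472.0, -360.0, 74.0], 0.54)]
side parts_box [([487.0, 365.0, 4.0], 0.61)]
side plate [([633.0, -63.0, 11.0], 0.82)]
side bottle_0 [([618.0, -337.0, 52.0], 0.77), ([620.0, 338.0, 46.0], 0.52), ([474.0, -362.0, 74.0], 0.26)]
(182, 125) [639. 198.  14.]
(212, 123) [645. 119.  13.]
(243, 122) [647.  37.  14.]
(190, 202) [434. 172.  39.]
(225, 196) [449.  83.  44.]
(254, 193) [456.   9.  44.]
(289, 192) [458. -80.  45.]
(325, 195) [ 450. -172.   44.]
(402, 186) [ 470. -361.   71.]
(116, 184) [484. 371.   6.]
(121, 128) [620. 343.  66.]
(385, 128) [ 619. -324.   66.]
(215, 250) [313. 106.  61.]
(305, 250) [ 314. -114.   87.]
(290, 125) [640. -88.  10.]
```

```bash
python3 - <<'E'
from h import *
p=np.load('top0.npz')['p']
a=rect(p,'top',575,705,-10,256,34,3)
b=rect(p,'top',395,495,-210,215,16,1.88)
q=np.load('side0.npz')['p']
print(a.shape,b.shape)
cv2.imwrite('pics/rect1.png',np.vstack([a,b[:, :a.shape[1]] if b.shape[1]>=a.shape[1] else np.pad(b,((0,0),(0,a.shape[1]-b.shape[1]),(0,0)))]))
E
```

```text
(390, 798, 3) (188, 799, 3)
```

View pics/rect1.png

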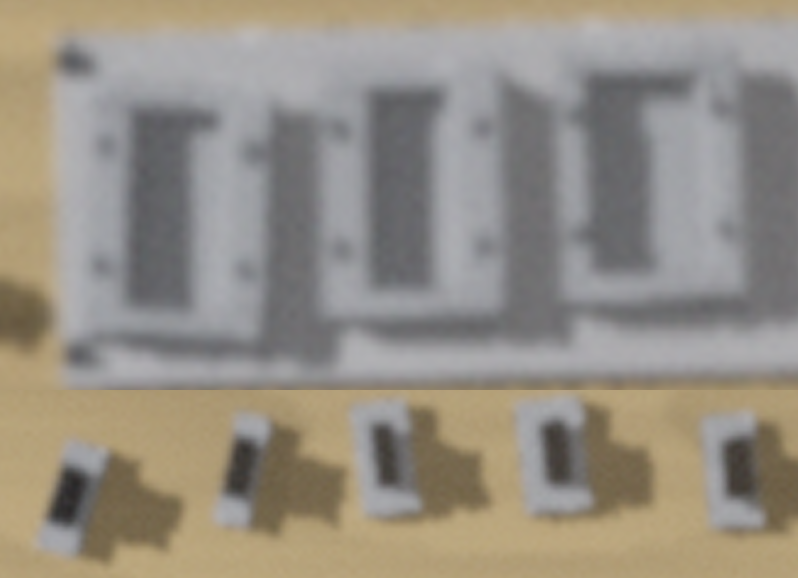

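```bash
python3 - <<'E'
from h import *
p=np.load('top0.npz')['p']
from scipy.ndimage import map_coordinates
def prof(c,a,z,xs,ys):
    """mean (sat, gray) across the body's y"""
    hsv=cv2.cvtColor(p,cv2.COLOR_BGR2HSV);g=cv2.cvtColor(p,cv2.COLOR_BGR2GRAY)
    ex=np.array([np.cos(a),np.sin(a)]);ey=np.array([-np.sin(a),np.cos(a)]);o=[]
    for y in ys:
        P=np.array([[*(np.array(c)+x*ex+y*ey),z] for x in xs]);q=proj('top',P)
        o.append([map_coordinates(im.astype(float),[q[:,1],q[:,0]],order=1).mean() for im in(hsv[...,1],g)])
    return np.array(o)
s=4
R=rect(p,'top',395,495,-210,215,16,s)
hs=cv2.cvtColor(R,cv2.COLOR_BGR2HSV)
# steel/black: low saturation or dark blue vs. wood
m=((R[...,0].astype(int)>0.80*R[...,2])).astype(np.uint8)
m=cv2.morphologyEx(m,cv2.MORPH_CLOSE,np.ones((21,21)));m=cv2.morphologyEx(m,cv2.MORPH_OPEN,np.ones((9,9)))
n,L,S,_=cv2.connectedComponentsWithStats(m)
for i in range(1,n):
    if S[i,4]<3000: continue
    pts=np.argwhere(L==i)[:,::-1].astype(np.float32)
    (cx,cy),wh,an=cv2.minAreaRect(pts)
    w,h=wh
    xy=pts-pts.mean(0);ev,V=np.linalg.eigh(xy.T@xy);v=V[:,1]
    # image col=-y,row=-x
    wx,wy=-v[1],-v[0]; yaw=np.degrees(np.arctan2(wy,wx));yaw=(yaw+90)%180-90
    c=np.array([495-cy/s,215-cx/s])
    pr=prof(c,np.radians(yaw),16,[*range(-26,-17),*range(18,27)],np.arange(-26,27,2))
    print('spacer c',c.round(1),'yaw',round(yaw,1),'rect',round(max(wh)/s,1),round(min(wh)/s,1),'area/60',round(S[i,4]/s/s/60,1))
    print('  gray',pr[:,1].round().astype(int).tolist());print('  sat',pr[:,0].round().astype(int).tolist())
E
```

```text
spacer c [461.5 -79.3] yaw 5.6 rect 66.7 39.2 area/60 39.5
  gray [117, 114, 113, 117, 128, 142, 150, 154, 155, 154, 154, 153, 153, 154, 157, 159, 162, 164, 164, 165, 164, 163, 161, 160, 160, 161, 161]
  sat [88, 87, 83, 64, 38, 15, 6, 5, 5, 5, 5, 5, 5, 5, 6, 6, 6, 6, 6, 6, 6, 14, 36, 61, 75, 81, 83]
spacer c [458.9  10.3] yaw 7.7 rect 64.0 34.0 area/60 33.9
  gray [115, 112, 111, 112, 115, 124, 136, 147, 153, 154, 154, 152, 152, 153, 154, 157, 160, 163, 165, 167, 168, 167, 165, 163, 161, 157, 152]
  sat [87, 88, 87, 82, 70, 45, 18, 6, 5, 6, 6, 5, 5, 6, 6, 6, 6, 6, 5, 6, 19, 42, 63, 77, 82, 84, 84]
spacer c [452.3  85.9] yaw -13.0 rect 63.3 22.8 area/60 19.8
  gray [124, 111, 104, 102, 102, 102, 102, 106, 118, 137, 152, 158, 159, 159, 159, 160, 160, 161, 161, 159, 159, 158, 157, 157, 157, 155, 152]
  sat [90, 90, 89, 89, 90, 89, 83, 66, 35, 12, 5, 6, 7, 7, 6, 5, 4, 17, 38, 60, 76, 83, 84, 85, 84, 84, 85]
spacer c [ 452.  -174.3] yaw 5.3 rect 64.2 31.7 area/60 31.0
  gray [115, 111, 108, 107, 106, 114, 125, 136, 143, 144, 147, 151, 154, 156, 158, 160, 162, 163, 164, 162, 158, 157, 157, 157, 158, 159, 160]
  sat [90, 89, 89, 87, 81, 58, 31, 12, 6, 5, 5, 5, 5, 5, 5, 6, 5, 5, 4, 11, 30, 56, 73, 81, 84, 84, 83]
spacer c [437.3 176.5] yaw -17.5 rect 62.8 26.5 area/60 24.5
  gray [110, 106, 105, 104, 104, 104, 106, 116, 133, 148, 157, 160, 160, 159, 159, 158, 158, 158, 160, 163, 165, 165, 166, 166, 166, 166, 166]
  sat [91, 91, 91, 92, 92, 86, 66, 35, 10, 6, 7, 8, 8, 8, 8, 8, 7, 6, 16, 38, 61, 76, 82, 83, 83, 84, 83]
```

Spacer widths from the image: y=176 is 22, y=86 is 18, y=10 is 30, y=-79 is 34, y=-174 is 26. Pockets look about 28, 24 and 36 mm wide, so 26, 22 and 34 are my first guesses, to be proven by trial. Next I'll get accurate poses from depth and check them in a close crop.

```bash
cat > m.py <<'E'
from h import *
def blob(C,x0,x1,y0,y1,z0,z1):
    m=(C[...,0]>x0)&(C[...,0]<x1)&(C[...,1]>y0)&(C[...,1]<y1)&(C[...,2]>z0)&(C[...,2]<z1)
    return C[m]
def box(P):
    (cx,cy),(w,h),a=cv2.minAreaRect(P[:,:2].astype(np.float32)*10)
    if w<h:w,h,a=h,w,a+90
    return [round(cx/10,1),round(cy/10,1)],round(w/10,1),round(h/10,1),round((a+90)%180-90,1)
def pca(P):
    q=P[:,:2]-P[:,:2].mean(0);v=np.linalg.eigh(q.T@q)[1][:,1];return round((np.degrees(np.arctan2(v[1],v[0]))+90)%180-90,1)
E
python3 - <<'E'
from m import *
for n in('top','side'):
    C=cloud(np.load(f'{n}0.npz')['d'],n)
    for y in(176,86,10,-79,-174):
        P=blob(C,400,500,y-38,y+38,36,52);print(n,'tab',y,len(P),P.mean(0).round(1),'med z',np.median(P[:,2]).round(1),box(P),pca(P))
    for y in(200,118,38):
        P=blob(C,570,710,y-41,y+41,29,42);print(n,'clamp',y,len(P),P.mean(0).round(1),'medz',np.median(P[:,2]).round(1),box(P),pca(P))
    P=blob(C,430,510,-400,-320,66,95);print(n,'btn',len(P),P.mean(0).round(1),np.percentile(P[:,2],[5,50,95]).round(1))
    print(n,'bench z',np.median(blob(C,380,410,-200,200,-20,20)[:,2]).round(1))
E
```

```text
top tab 176 63 [436.6 176.7  43.4] med z 43.4 ([436.9, 176.9], 31.3, 12.3, -17.4) -18.4
top tab 86 63 [451.7  86.1  43.6] med z 44.0 ([451.8, 86.3], 31.7, 12.0, -12.0) -13.7
top tab 10 61 [458.8  10.2  43.5] med z 43.4 ([458.7, 10.3], 31.6, 11.7, 6.8) 6.5
top tab -79 61 [460.  -79.3  43.4] med z 43.4 ([460.4, -79.4], 30.7, 12.3, 7.2) 6.3
top tab -174 63 [ 451.6 -174.8   43.2] med z 43.3 ([452.0, -175.3], 29.5, 12.6, 5.8) 3.6
top clamp 200 462 [633.8 197.   34.1] medz 34.0 ([634.3, 196.9], 84.7, 60.6, -2.4) -1.7
top clamp 118 502 [641.6 117.9  33.9] medz 33.9 ([640.6, 118.8], 84.5, 60.4, 0.5) 4.1
top clamp 38 383 [646.4  39.2  33.8] medz 33.6 ([646.3, 39.3], 84.8, 59.8, 2.5) 2.6
top btn 129 [ 471.5 -361.2   71.9] [67.7 71.8 75.9]
top bench z 0.1
side tab 176 41 [435.  174.1  42.3] med z 42.2 ([435.4, 175.3], 30.3, 14.0, -15.4) -18.7
side tab 86 43 [450.2  83.4  42.5] med z 42.9 ([451.0, 83.8], 34.0, 15.0, -5.2) -7.3
side tab 10 43 [458.    7.4  42.8] med z 42.5 ([457.3, 7.7], 31.8, 15.1, 1.4) 6.7
side tab -79 47 [458.6 -82.   42.8] med z 43.1 ([458.8, -82.2], 32.6, 13.5, 6.6) 3.6
side tab -174 50 [ 450.8 -177.6   42.9] med z 43.4 ([452.4, -176.8], 30.8, 13.1, 1.4) -1.4
side clamp 200 210 [631.7 194.8  33.7] medz 33.7 ([633.0, 196.2], 89.0, 65.9, -4.0) 1.6
side clamp 118 245 [639.8 115.8  33.7] medz 33.5 ([639.6, 117.2], 89.1, 65.9, 0.9) 1.6
side clamp 38 210 [645.8  36.8  33.7] medz 33.8 ([646.0, 37.2], 89.1, 63.2, 1.9) 5.3
side btn 108 [ 470.6 -364.6   71.9] [67.7 72.  75.4]
side bench z 0.4
```

Depth confirms the poses, and the clamp-top area also gives pocket widths of about 28, 24 and 36 mm. The choice is the three grey clamps on the plate, not the yellow ones. I'll check the first grasp target in a close crop and work out the first move.

```bash
python3 - <<'E'
from h import *
p=np.load('top0.npz')['p']
a=rect(p,'top',400,480,130,220,30,5)
q=np.load('side0.npz')['p'];u,v=proj('side',[437,177,20])[0].astype(int)
b=cv2.resize(q[v-30:v+30,u-35:u+35],None,fx=6,fy=6,interpolation=cv2.INTER_CUBIC)
b=cv2.resize(b,(400*420//360,400))
cv2.imwrite('pics/crop1.png',np.hstack([a,b]))
st();go(437,176.5,110,71.8)
E
```

```text
t 0.9 p [211.2 561.6 231.3] rot [180.   -0.   69.4] F [ 0.7 -0.5  0.9] gap 85.7 j [64.  7. 85.  0. 87. -5.]
delta tool [-281.   346.9  121.3] turn -2.4
```

View pics/crop1.png

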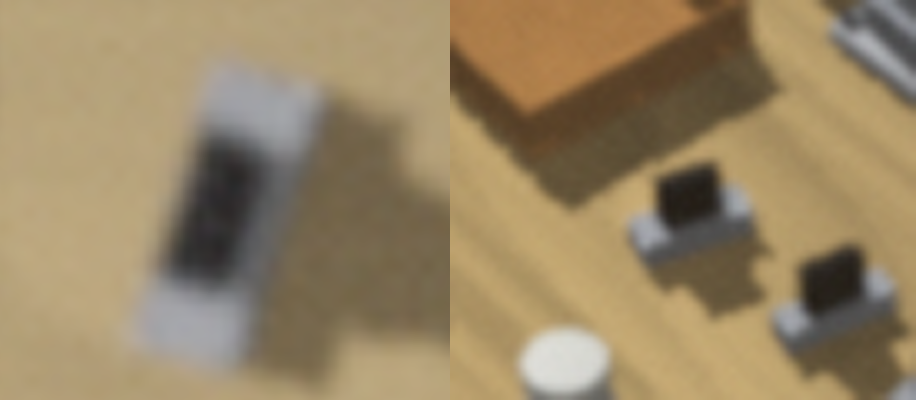

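The crop shows a grey spacer block with its black tab upright, at left (215,210) and right (690,195). This is the correct thing to pick. Moving over it.

```bash
python3 -m pendant '[[0.5,-28,35,5,0],[0.5,-28,35,10,0],[0.5,-28,35,12,0],[0.5,-28,35,12,0],[0.5,-28,35,12,0],[0.5,-28,35,12,0],[0.5,-28,35,12,0],[0.5,-28,34,12,-0.8],[0.5,-28,34,12,-0.8],[0.5,-28,34,12,-0.8]]' 40
python3 -m pendant '[[0.5,0,0,0,0]]'
python3 - <<'E'
from h import *
st();go(437,176.5,19,71.8)
E
```

```text
time: 1.9
tool_pos: [439.8, 176.6, 120.2]
tcp_rot: [180.0, -0.0, 71.8]
ft_force: [0.5, 0.6, 0.6]
finger_gap: 42.6
time: 2.0
tool_pos: [440.2, 173.7, 118.8]
tcp_rot: [-180.0, 0.1, 71.5]
ft_force: [-1.5, 1.2, 0.0]
finger_gap: 42.9
t 2.0 p [440.2 173.7 118.8] rot [-1.80e+02  1.00e-01  7.15e+01] F [-1.5  1.2  0. ] gap 42.9 j [ 15.  -8. 112.  -0.  75. -56.]
delta tool [ 1.8 -3.9 99.8] turn -0.3
```

```bash
python3 -m pendant '[[0.5,1,-2,25,0],[0.5,1,-1.5,30,0],[0.5,0,0,25,0],[0.5,0,0,15,0],[0.5,0,0,0,0]]'
python3 - <<'E'
from h import *
st();go(437,176.5,19,71.8)
p,d=optics.snapshot('side');u,v=proj('side',[437,177,40])[0].astype(int)
cv2.imwrite('pics/g1.png',cv2.resize(p[v-60:v+40,u-60:u+60],None,fx=5,fy=5,interpolation=cv2.INTER_CUBIC))
E
```

```text
time: 2.5
tool_pos: [434.0, 181.1, 23.0]
tcp_rot: [-179.8, 0.1, 71.8]
ft_force: [-0.2, 0.6, -0.9]
finger_gap: 42.7
t 2.5 p [434.  181.1  23. ] rot [-1.798e+02  1.000e-01  7.180e+01] F [-0.2  0.6 -0.9] gap 42.7 j [ 16.  -0. 116.   0.  64. -55.]
delta tool [-3.4  4.3  4. ] turn 0.0
```

View pics/g1.png

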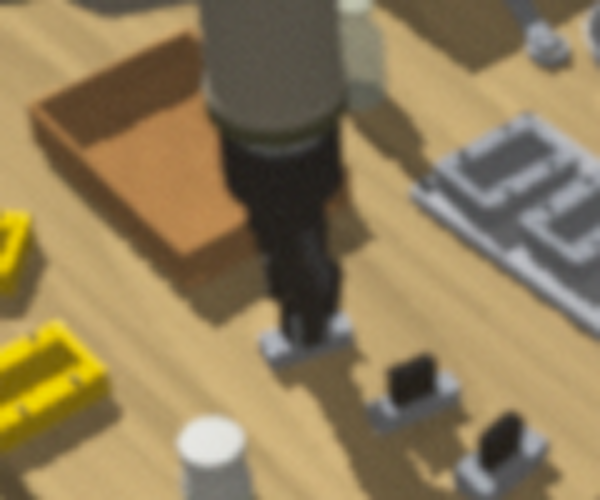

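The fingers straddle the tab at (310,310). The reading lagged the motion, so I'll settle, correct and close.

```bash
python3 -m pendant '[[0.5,-3,4,3,0],[0.5,0,0,0,0],[0.5,0,0,0,0]]'
python3 - <<'E'
from h import *
st();go(437,176.5,19,71.8)
E
```

```text
time: 2.85
tool_pos: [440.1, 177.3, 23.3]
tcp_rot: [179.9, -0.1, 71.8]
ft_force: [0.5, 0.5, 0.6]
finger_gap: 42.9
t 2.85 p [440.1 177.3  23.3] rot [ 1.799e+02 -1.000e-01  7.180e+01] F [0.5 0.5 0.6] gap 42.9 j [ 16.   0. 116.   0.  64. -56.]
delta tool [-1.7 -2.7  4.3] turn -0.0
```

```bash
for i in 1 2 3 4; do python3 -m pendant '[[0.5,0,0,0,0]]' | sed -n 2p; python3 -c "
from h import *
print(np.round(r.sense()['joint_pos'],3))"; done
```

```text
tool_pos: [439.8, 177.3, 23.0]
[ 1.57570e+01  2.21000e-01  1.15951e+02  2.00000e-03  6.37530e+01
 -5.60140e+01]
tool_pos: [439.5, 177.3, 22.7]
[ 1.5765e+01  2.4100e-01  1.1597e+02  2.0000e-03  6.3748e+01 -5.6016e+01]
tool_pos: [439.3, 177.2, 22.5]
[ 1.57660e+01  2.57000e-01  1.15981e+02  2.00000e-03  6.37450e+01
 -5.60200e+01]
tool_pos: [439.2, 177.2, 22.4]
[ 15.768   0.267 115.983  -0.     63.744 -56.019]
```

```bash
python3 -m pendant '[[0.5,-1,-1.5,3,0],[0.5,0,0,0,0],[0.5,0,0,0,0]]'; python3 -m pendant '[[0.1,0,0,0,0],[0,0,0,0,0],[0,0,0,0,0],[0,0,0,0,0],[0,0,0,0,0],[0,0,0,0,0]]' 60;  python3 - <<'E'
from h import *
st()
E
```

```text
time: 3.55
tool_pos: [437.2, 176.6, 19.0]
tcp_rot: [-180.0, 0.0, 71.8]
ft_force: [0.7, 0.5, 0.6]
finger_gap: 42.9
time: 4.15
tool_pos: [437.6, 176.8, 19.5]
tcp_rot: [180.0, -0.0, 71.8]
ft_force: [1.0, 0.1, 2.3]
finger_gap: 11.2
t 4.15 p [437.6 176.8  19.5] rot [180.   -0.   71.8] F [1.  0.1 2.3] gap 11.2 j [ 16.   0. 116.  -0.  63. -56.]
```

```bash
python3 -m pendant '[[0,0,0,-10,0],[0,0,0,-30,0],[0,0,0,-35,0],[0,0,0,-15,0],[0,0,0,0,0],[0,0,0,0,0]]'; python3 - <<'E'
from h import *
st();go(641,118.8,110,90.6)
E
```

```text
time: 4.75
tool_pos: [437.2, 176.6, 109.1]
tcp_rot: [180.0, -0.0, 71.8]
ft_force: [0.1, -1.1, -1.9]
finger_gap: 10.8
t 4.75 p [437.2 176.6 109.1] rot [180.   -0.   71.8] F [ 0.1 -1.1 -1.9] gap 10.8 j [ 16.  -7. 113.   0.  74. -56.]
delta tool [  8.7 211.6  -0.9] turn -18.8
```

```bash
python3 -m pendant '[[0,0,0,0,-6],[0,0,0,0,-6],[0,0,0,0,-6.8],[0,-12,40,0,0],[0,-12,40,0,0],[0,-12,40,0,0],[0,-12,40,0,0],[0,-12,43,0,0],[0,0,0,0,0],[0,0,0,0,0]]'; python3 - <<'E'
from h import *
st();go(641,118.8,110,90.6)
E
```

```text
time: 5.75
tool_pos: [639.8, 118.0, 105.6]
tcp_rot: [-179.7, 0.0, 90.5]
ft_force: [-1.1, 0.8, -0.8]
finger_gap: 10.7
t 5.75 p [639.8 118.  105.6] rot [-179.7    0.    90.5] F [-1.1  0.8 -0.8] gap 10.7 j [  6.  20.  84.   0.  76. -85.]
delta tool [ 0.7  1.2 -4.4] turn -0.1
```

```bash
python3 -m pendant '[[0,0.3,0.5,20,0],[0,0.3,0.5,17,0],[0,0,0,8,0],[0,0,0,0,0],[0,0,0,0,0],[0,0,0,0,0]]'; python3 - <<'E'
from h import *
st();go(641,118.8,41,90.6)
E
```

```text
time: 6.35
tool_pos: [642.7, 119.5, 65.5]
tcp_rot: [179.9, -0.0, 90.6]
ft_force: [-0.2, -0.3, -0.8]
finger_gap: 10.9
t 6.35 p [642.7 119.5  65.5] rot [179.9  -0.   90.6] F [-0.2 -0.3 -0.8] gap 10.9 j [  6.  23.  85.  -0.  72. -85.]
delta tool [-0.7 -1.7 24.5] turn -0.0
```

```bash
python3 -m pendant '[[0,-0.3,-0.8,6,0],[0,0,0,5,0],[0,0,0,0,0],[0,0,0,0,0]]';python3 -m pendant '[[0,0,0,3,0],[0,0,0,3,0],[0,0,0,0,0]]'; python3 - <<'E'
from h import *
st();go(641,118.8,41,90.6)
E
```

```text
time: 6.75
tool_pos: [640.9, 119.0, 52.9]
tcp_rot: [-180.0, 0.0, 90.6]
ft_force: [0.1, 0.3, -0.6]
finger_gap: 10.8
time: 7.05
tool_pos: [640.9, 118.9, 46.7]
tcp_rot: [-180.0, 0.0, 90.6]
ft_force: [-0.2, -0.4, -2.2]
finger_gap: 11.0
t 7.05 p [640.9 118.9  46.7] rot [-180.     0.    90.6] F [-0.2 -0.4 -2.2] gap 11.0 j [  6.  24.  86.  -0.  70. -85.]
delta tool [-0.1  0.1  5.7] turn -0.0
```

```bash
python3 -m pendant '[[0,0,0,3,0],[0,0,0,2,0],[0,0,0,0,0]]';python3 -m pendant '[[0,0,0,1,0],[0,0,0,0,0],[0,0,0,0,0]]'; python3 -m pendant '[[0,0,0,1.5,0],[0,0,0,0,0],[0,0,0,0,0]]'
```

```text
time: 7.35
tool_pos: [640.9, 119.0, 41.7]
tcp_rot: [-180.0, 0.0, 90.6]
ft_force: [-0.3, -1.5, -1.6]
finger_gap: 11.2
time: 7.65
tool_pos: [641.2, 119.0, 41.5]
tcp_rot: [-180.0, 0.0, 90.6]
ft_force: [-3.4, -3.0, 3.3]
finger_gap: 11.0
time: 7.95
tool_pos: [641.4, 119.0, 41.4]
tcp_rot: [180.0, 0.0, 90.6]
ft_force: [-8.3, -2.7, 11.9]
finger_gap: 10.9
```

It met support at TCP 41.5, which is ledge height, so the 22 fits. Releasing and backing off.

```bash
python3 -m pendant '[[0,0,0,-1.5,0],[0.4,0,0,0,0],[0.4,0,0,0,0],[0.4,0,0,0,0],[0.4,0,0,-10,0],[0.4,0,0,-30,0],[0.4,0,0,-30,0],[0.4,0,0,0,0],[0.4,0,0,0,0]]'; python3 - <<'E'
from m import *
st()
p,d=optics.snapshot('side');n='side';C=cloud(d,n)
np.savez('s1.npz',p=p,d=d)
P=blob(C,590,690,90,150,58,90)
print(len(P),np.percentile(P[:,2],[5,25,50,75,95]).round(1))
for y in(86,10,-79,-174):
    P=blob(C,400,510,y-38,y+38,36,52);print('tab',y,len(P),P.mean(0).round(1))
go(451.8,-174.5,110,94.6)
E
```

```text
time: 8.85
tool_pos: [642.4, 119.3, 113.2]
tcp_rot: [179.8, -0.0, 90.6]
ft_force: [-0.5, -0.4, -0.0]
finger_gap: 34.0
t 8.85 p [642.4 119.3 113.2] rot [179.8  -0.   90.6] F [-0.5 -0.4 -0. ] gap 34.0 j [  6.  20.  83.   0.  77. -85.]
36 [61.4 62.7 64.  66.  68.2]
tab 86 44 [450.   83.3  42.4]
tab 10 42 [456.8   7.7  42.9]
tab -79 46 [459.3 -82.2  43.4]
tab -174 53 [ 450.5 -178.    42.7]
delta tool [-291.7 -192.5    1.4] turn -4.0
```

```bash
python3 -m pendant '[[0.5,0,0,0,-4],[0.5,-30,-17,0,0],[0.5,-40,-24,0,0],[0.5,-40,-24,0,0],[0.5,-40,-24,0,0],[0.5,-40,-24,0,0],[0.5,-40,-24,0,0],[0.5,-36,-20,0,0],[0.5,0,0,0,0],[0.5,0,0,0,0]]'; python3 - <<'E'
from h import *
st();go(451.8,-174.7,19,94.8)
E
```

```text
time: 9.9
tool_pos: [504.9, -159.0, 110.1]
tcp_rot: [-179.9, -0.1, 94.4]
ft_force: [0.6, -0.7, -0.5]
finger_gap: 43.0
t 9.9 p [ 504.9 -159.   110.1] rot [-1.799e+02 -1.000e-01  9.440e+01] F [ 0.6 -0.7 -0.5] gap 43.0 j [ -23.    2.  104.    0.   74. -117.]
delta tool [-11.7 -54.   91.2] turn -0.4
```

```bash
python3 -m pendant '[[0.5,-6,-27,0,0],[0.5,-5,-26,0,0],[0.5,0,0,20,0],[0.5,0,0,30,0],[0.5,0,0,20,0],[0.5,0,0,6,0],[0.5,0,0,0,0],[0.5,0,0,0,0],[0.5,0,0,0,0]]'; python3 - <<'E'
from h import *
st();go(451.8,-174.7,19,94.8)
E
```

```text
time: 10.8
tool_pos: [455.3, -174.0, 36.6]
tcp_rot: [179.9, 0.1, 94.6]
ft_force: [0.7, -0.2, 0.1]
finger_gap: 42.8
t 10.8 p [ 455.3 -174.    36.6] rot [1.799e+02 1.000e-01 9.460e+01] F [ 0.7 -0.2  0.1] gap 42.8 j [ -27.    1.  114.    0.   65. -122.]
delta tool [-0.4 -3.5 17.6] turn -0.2
```

```bash
python3 -m pendant '[[0.5,-0.3,-1.5,9,0],[0.5,0,-0.5,7,0],[0.5,0,0,0,0],[0.5,0,0,0,0],[0.5,0,0,0,0]]'; python3 - <<'E'
from h import *
st();go(451.8,-174.7,19,94.8)
E
```

```text
time: 11.3
tool_pos: [452.1, -174.4, 19.4]
tcp_rot: [180.0, 0.0, 94.6]
ft_force: [0.5, -0.3, 0.4]
finger_gap: 42.7
t 11.3 p [ 452.1 -174.4   19.4] rot [180.    0.   94.6] F [ 0.5 -0.3  0.4] gap 42.7 j [ -27.    2.  114.   -0.   63. -122.]
delta tool [-0.3 -0.4  0.4] turn -0.2
```

```bash
python3 -m pendant '[[0.1,0,0,0,0],[0,0,0,0,0],[0,0,0,0,0],[0,0,0,0,0],[0,0,0,0,0]]' 60; python3 -m pendant '[[0,0,0,-10,0],[0,0,0,-30,0],[0,0,0,-35,0],[0,0,0,-15,0],[0,0,0,0,3.6],[0,0,0,0,3.6],[0,0,0,0,0]]'; python3 - <<'E'
from h import *
st();go(634.5,196.9,110,87.4)
E
```

```text
time: 11.8
tool_pos: [452.3, -174.4, 19.5]
tcp_rot: [180.0, 0.0, 94.6]
ft_force: [1.0, 0.1, 1.6]
finger_gap: 10.9
time: 12.5
tool_pos: [452.1, -174.2, 109.9]
tcp_rot: [180.0, 0.0, 87.3]
ft_force: [-0.7, 0.2, -1.1]
finger_gap: 10.9
t 12.5 p [ 452.1 -174.2  109.9] rot [180.    0.   87.3] F [-0.7  0.2 -1.1] gap 10.9 j [ -27.   -5.  111.    0.   74. -114.]
delta tool [ 3.792e+02  1.649e+02 -1.000e-01] turn -0.1
```

```bash
python3 -m pendant '[[0,20,9,0,0],[0,38,16.5,0,0],[0,40,17.4,0,0],[0,40,17.4,0,0],[0,40,17.4,0,0],[0,40,17.4,0,0],[0,40,17.4,0,0],[0,40,17.4,0,0],[0,40,17.4,0,0],[0,41,17.6,0,0]]'; python3 -m pendant '[[0,0,0,0,0],[0,0,0,0,0],[0,0,0,0,0]]'; python3 - <<'E'
from h import *
st();go(634.5,196.9,65,87.4)
E
```

```text
time: 13.5
tool_pos: [634.3, 198.4, 109.2]
tcp_rot: [-180.0, 0.0, 87.5]
ft_force: [0.5, -0.4, -0.9]
finger_gap: 10.6
time: 13.8
tool_pos: [633.6, 196.1, 108.9]
tcp_rot: [-179.9, 0.0, 87.4]
ft_force: [-0.1, -0.9, -2.1]
finger_gap: 10.8
t 13.8 p [633.6 196.1 108.9] rot [-179.9    0.    87.4] F [-0.1 -0.9 -2.1] gap 10.8 j [ 13.  22.  81.  -0.  77. -75.]
delta tool [ 0.9  0.9 43.9] turn 0.0
```

```bash
python3 -m pendant '[[0,0.4,0.5,20,0],[0,0.3,0,17,0],[0,0,0,8,0],[0,0,0,0,0],[0,0,0,0,0],[0,0,0,0,0],[0,0,0,0,0]]'; python3 - <<'E'
from h import *
st();go(634.5,196.9,53,87.4)
E
```

```text
time: 14.5
tool_pos: [635.4, 197.6, 65.4]
tcp_rot: [179.9, -0.0, 87.4]
ft_force: [-0.2, 0.1, -1.2]
finger_gap: 10.9
t 14.5 p [635.4 197.6  65.4] rot [179.9  -0.   87.4] F [-0.2  0.1 -1.2] gap 10.9 j [ 13.  24.  83.  -0.  73. -75.]
delta tool [-0.8 -0.9 12.4] turn -0.0
```

```bash
python3 -m pendant '[[0,-0.3,-0.3,6,0],[0,0,0,6,0],[0,0,0,0,0],[0,0,0,0,0]]';python3 -m pendant '[[0,0,0,3,0],[0,0,0,3,0],[0,0,0,0,0]]'; python3 - <<'E'
from h import *
st();go(634.5,196.9,41,87.4)
E
```

```text
time: 14.9
tool_pos: [633.8, 197.1, 51.6]
tcp_rot: [-179.9, 0.0, 87.4]
ft_force: [0.2, -0.4, -2.3]
finger_gap: 10.5
time: 15.2
tool_pos: [633.9, 197.1, 45.6]
tcp_rot: [-180.0, 0.0, 87.4]
ft_force: [0.4, -0.8, -1.7]
finger_gap: 10.9
t 15.2 p [633.9 197.1  45.6] rot [-180.     0.    87.4] F [ 0.4 -0.8 -1.7] gap 10.9 j [ 13.  26.  84.   0.  71. -75.]
delta tool [-0.2  0.6  4.6] turn -0.0
```

```bash
python3 -m pendant '[[0,0,0,2,0],[0,0,0,2,0],[0,0,0,0,0]]';python3 -m pendant '[[0,0,0,1,0],[0,0,0,0,0],[0,0,0,0,0]]'; python3 -m pendant '[[0,0,0,1.5,0],[0,0,0,0,0],[0,0,0,0,0]]'
```

```text
time: 15.5
tool_pos: [634.1, 197.1, 41.9]
tcp_rot: [-180.0, 0.0, 87.4]
ft_force: [0.0, -0.4, -2.4]
finger_gap: 10.9
time: 15.8
tool_pos: [634.4, 197.2, 41.6]
tcp_rot: [180.0, -0.0, 87.4]
ft_force: [-0.6, -0.2, 1.1]
finger_gap: 10.6
time: 16.1
tool_pos: [634.6, 197.2, 41.5]
tcp_rot: [180.0, -0.0, 87.4]
ft_force: [-6.6, -2.5, 10.7]
finger_gap: 10.7
```

The 26 also seated at 41.5. Releasing it and going for the 34.

```bash
python3 -m pendant '[[0,0,0,-1.5,0],[0.4,0,0,0,0],[0.4,0,0,0,0],[0.4,0,0,0,0],[0.4,0,0,-10,0],[0.4,0,0,-30,0],[0.4,0,0,-30,0],[0.5,0,0,0,-2.5],[0.5,0,0,0,-3],[0.5,0,0,0,-3]]'; python3 - <<'E'
from m import *
st()
p,d=optics.snapshot('side');C=cloud(d,'side')
for y in(86,10,-79):
    P=blob(C,400,510,y-38,y+38,36,52);print('tab',y,len(P),P.mean(0).round(1))
go(460.3,-79.4,110,96.4)
E
```

```text
time: 17.1
tool_pos: [634.8, 197.3, 112.7]
tcp_rot: [179.9, -0.0, 96.0]
ft_force: [-0.5, 0.7, 0.4]
finger_gap: 42.4
t 17.1 p [634.8 197.3 112.7] rot [179.9  -0.   96. ] F [-0.5  0.7  0.4] gap 42.4 j [ 13.  22.  81.   0.  77. -83.]
tab 86 47 [450.   82.4  42.8]
tab 10 41 [457.7   7.8  42.7]
tab -79 49 [458.9 -82.4  42.9]
delta tool [-256.3 -203.2    2.1] turn -0.2
```

```bash
python3 -m pendant '[[0.5,-25,-20,0,0],[0.5,-34,-27,0,0],[0.5,-36,-29,0,0],[0.5,-36,-29,0,0],[0.5,-36,-29,0,0],[0.5,-36,-29,0,0],[0.5,-30,-23,0,0],[0.5,-23,-17,0,0],[0.5,0,0,0,0],[0.5,0,0,0,0]]';  python3 -m pendant '[[0.5,0,0,20,0],[0.5,0,0,30,0],[0.5,0,0,20,0],[0.5,0,0,0,0],[0.5,0,0,0,0],[0.5,0,0,0,0]]'; python3 - <<'E'
from h import *
st();go(460.3,-79.4,19,96.4)
E
```

```text
time: 18.15
tool_pos: [458.9, -78.7, 112.0]
tcp_rot: [179.9, 0.0, 95.7]
ft_force: [0.3, -0.2, 0.3]
finger_gap: 42.7
time: 18.75
tool_pos: [460.0, -78.1, 42.9]
tcp_rot: [179.9, 0.0, 95.9]
ft_force: [0.3, -0.9, 0.7]
finger_gap: 42.8
t 18.75 p [460.  -78.1  42.9] rot [179.9   0.   95.9] F [ 0.3 -0.9  0.7] gap 42.8 j [ -16.   -3.  117.    0.   66. -112.]
delta tool [-1.3  0.1 23.9] turn -0.5
```

```bash
python3 -m pendant '[[0.5,-1,0.5,10,-0.5],[0.5,0,0.5,9,0],[0.5,0,0,3.5,0],[0.5,0,0,0,0],[0.5,0,0,0,0],[0.5,0,0,0,0]]'; python3 -m pendant '[[0.1,0,0,0,0],[0,0,0,0,0],[0,0,0,0,0],[0,0,0,0,0],[0,0,0,0,0]]' 60; python3 - <<'E'
from h import *
st()
E
```

```text
time: 19.35
tool_pos: [459.9, -79.2, 19.0]
tcp_rot: [180.0, 0.0, 96.4]
ft_force: [0.2, 0.1, -0.2]
finger_gap: 42.6
time: 19.85
tool_pos: [460.0, -79.3, 19.1]
tcp_rot: [180.0, 0.0, 96.4]
ft_force: [-0.2, -0.2, 2.2]
finger_gap: 11.2
t 19.85 p [460.  -79.3  19.1] rot [180.    0.   96.4] F [-0.2 -0.2  2.2] gap 11.2 j [ -16.   -0.  117.   -0.   63. -112.]
```

```bash
python3 -m pendant '[[0,0,0,-10,0],[0,0,0,-30,0],[0,0,0,-35,0],[0,0,0,-15,0],[0,0,0,0,2],[0,0,0,0,1.9],[0,0,0,0,0],[0,0,0,0,0]]'; python3 - <<'E'
from h import *
st();go(646,39.3,110,92.5)
E
```

```text
time: 20.65
tool_pos: [459.5, -79.0, 108.8]
tcp_rot: [-180.0, -0.0, 92.5]
ft_force: [0.6, 0.8, -0.9]
finger_gap: 10.9
t 20.65 p [459.5 -79.  108.8] rot [-180.    -0.    92.5] F [ 0.6  0.8 -0.9] gap 10.9 j [ -16.   -8.  114.    0.   74. -109.]
delta tool [110.  191.6  -1.2] turn 0.0
```

```bash
python3 -m pendant '[[0,15,26,0,0],[0,20,35,0,0],[0,20,35,0,0],[0,20,35,0,0],[0,20,35,0,0],[0,15,25.6,0,0],[0,0,0,0,0],[0,0,0,0,0],[0,0,0,0,0]]'; python3 -m pendant '[[0,0,0,20,0],[0,0,0,17,0],[0,0,0,8,0],[0,0,0,0,0],[0,0,0,0,0],[0,0,0,0,0],[0,0,0,0,0]]'; python3 - <<'E'
from h import *
st();go(646,39.3,53,92.5)
E
```

```text
time: 21.55
tool_pos: [645.5, 38.6, 108.3]
tcp_rot: [-179.9, 0.0, 92.5]
ft_force: [0.1, -1.0, -1.6]
finger_gap: 11.1
time: 22.25
tool_pos: [647.1, 39.0, 64.9]
tcp_rot: [179.9, 0.0, 92.5]
ft_force: [-0.4, -0.4, -1.3]
finger_gap: 11.1
t 22.25 p [647.1  39.   64.9] rot [179.9   0.   92.5] F [-0.4 -0.4 -1.3] gap 11.1 j [ -1.  22.  86.  -0.  72. -94.]
delta tool [ 0.4 -1.1 11.9] turn -0.0
```

```bash
python3 -m pendant '[[0,0.2,-0.3,6,0],[0,0,0,6,0],[0,0,0,0,0],[0,0,0,0,0]]';python3 -m pendant '[[0,0,0,3,0],[0,0,0,3,0],[0,0,0,0,0]]'; python3 - <<'E'
from h import *
st();go(646,39.3,41,92.5)
E
```

```text
time: 22.65
tool_pos: [645.6, 39.3, 51.1]
tcp_rot: [-179.9, -0.0, 92.5]
ft_force: [0.5, -0.1, -1.7]
finger_gap: 10.8
time: 22.95
tool_pos: [645.7, 39.2, 45.1]
tcp_rot: [-179.9, -0.0, 92.5]
ft_force: [0.6, -0.3, -2.1]
finger_gap: 10.9
t 22.95 p [645.7  39.2  45.1] rot [-179.9   -0.    92.5] F [ 0.6 -0.3 -2.1] gap 10.9 j [ -1.  23.  87.  -0.  70. -94.]
delta tool [0.1 0.4 4.1] turn -0.0
```

```bash
python3 -m pendant '[[0,0,0,2,0],[0,0,0,1.5,0],[0,0,0,0,0]]';python3 -m pendant '[[0,0,0,1,0],[0,0,0,0,0],[0,0,0,0,0]]'; python3 -m pendant '[[0,0,0,1.5,0],[0,0,0,0,0],[0,0,0,0,0]]'
```

```text
time: 23.25
tool_pos: [645.9, 39.2, 42.0]
tcp_rot: [-180.0, -0.0, 92.5]
ft_force: [0.1, -0.6, -0.5]
finger_gap: 10.6
time: 23.55
tool_pos: [646.1, 39.2, 41.4]
tcp_rot: [180.0, -0.0, 92.5]
ft_force: [-0.8, -0.9, -1.0]
finger_gap: 10.8
time: 23.85
tool_pos: [646.4, 39.2, 41.1]
tcp_rot: [180.0, 0.0, 92.5]
ft_force: [-5.2, 0.3, 7.9]
finger_gap: 10.9
```

All three are seated. The button comes next, as the task says. I'll move the arm over it and check the clamps from above before pressing.

```bash
python3 -m pendant '[[0,0,0,-1.5,0],[0.4,0,0,0,0],[0.4,0,0,0,0],[0.4,0,0,0,0],[0.4,0,0,-10,0],[0.4,0,0,-30,0],[0.4,0,0,-30,0],[0.4,0,0,-20,6],[0.2,0,0,0,6],[0,0,0,0,6]]'; python3 -m pendant '[[0,0,0,0,6],[0,0,0,0,6],[0,-38,2.5,0,0],[0,-45,3,0,0],[0,-45,3,0,0],[0,-45,3,0,0],[0,-45,3,0,0],[0,-45,3,0,0],[0,-45,3,0,0],[0,-45,3,0,0]]';python3 -m pendant '[[0,-45,3,0,0],[0,-35,3,0,0],[0,0,0,0,0],[0,0,0,0,0],[0,0,0,0,0]]'; python3 - <<'E'
from m import *
st();go(471.5,-362,90,62.5)
p,d=optics.snapshot('top');C=cloud(d,'top');np.savez('t2.npz',p=p,d=d)
for y in(197,119,39):
    P=blob(C,600,690,y-35,y+35,56,90);print('tab',y,len(P),P.mean(0).round(1),'z',np.percentile(P[:,2],[10,50,90]).round(1),box(P))
    Q=blob(C,590,690,y-40,y+40,36.3,46);print('  block',len(Q),Q.mean(0).round(1),box(Q),np.percentile(Q[:,2],[10,50,90]).round(1))
    Q=blob(C,590,690,y-40,y+40,30,46);print('  clamp+',len(Q),box(Q))
for y in(86,10):
    P=blob(C,400,510,y-38,y+38,36,52);print('tab',y,len(P),P.mean(0).round(1),box(P),pca(P))
P=blob(C,430,510,-400,-320,66,95);print('btn',len(P),P.mean(0))
a=rect(p,'top',575,705,-10,256,38,3)
q,_=optics.snapshot('side');b=q[115:235,170:410];b=cv2.resize(b,(798,399),interpolation=cv2.INTER_CUBIC)
cv2.imwrite('pics/set.png',np.vstack([a,b])[:600])
E
```

```text
time: 24.85
tool_pos: [647.2, 39.2, 133.8]
tcp_rot: [179.8, -0.0, 74.2]
ft_force: [0.3, -0.8, -1.3]
finger_gap: 6.0
time: 25.85
tool_pos: [503.1, -286.4, 132.4]
tcp_rot: [179.9, 0.0, 62.5]
ft_force: [0.7, 0.3, -0.2]
finger_gap: 0.2
time: 26.35
tool_pos: [472.7, -357.7, 131.6]
tcp_rot: [180.0, -0.0, 62.5]
ft_force: [0.7, 0.2, 0.4]
finger_gap: 0.1
t 26.35 p [ 472.7 -357.7  131.6] rot [180.   -0.   62.5] F [0.7 0.2 0.4] gap 0.1 j [ -42.   10.   93.    0.   77. -105.]
delta tool [-4.4  1.  41.6] turn 0.0
tab 197 71 [633.3 197.3  64.8] z [60.6 65.4 68. ] ([633.4, 197.6], 31.6, 12.4, -1.8)
  block 181 [633.6 195.6  38.4] ([633.7, 195.9], 78.8, 59.8, 1.0) [36.6 38.1 40.9]
  clamp+ 596 ([634.5, 197.0], 84.3, 60.5, -1.7)
tab 119 65 [639.8 119.6  66.4] z [64.1 66.6 68.8] ([640.1, 119.6], 33.3, 11.0, 0.1)
  block 168 [637.9 118.7  38.4] ([640.4, 118.3], 82.5, 59.7, 0.5) [36.5 37.9 41. ]
  clamp+ 601 ([641.2, 118.6], 84.0, 60.2, 0.5)
tab 39 60 [644.5  39.5  66. ] z [61.9 66.  69. ] ([645.9, 39.6], 31.2, 11.2, 5.0)
  block 245 [645.   39.7  38.6] ([645.7, 39.3], 82.2, 57.0, -0.2) [36.7 38.3 40.9]
  clamp+ 609 ([646.7, 39.4], 85.2, 59.8, 2.5)
tab 86 64 [451.5  86.1  43.2] ([451.7, 86.2], 31.9, 12.6, -13.0) -12.5
tab 10 62 [458.5  10.2  44.1] ([458.5, 10.3], 32.1, 11.7, 6.7) 6.4
btn 92 [ 471.23608079 -357.00545232   71.4819321 ]
```

```bash
python3 -c "
import cv2;a=cv2.imread('pics/set.png');cv2.imwrite('pics/set_s.png',a[:600,:798])"
```

```text
(no output)
```

View pics/set.png

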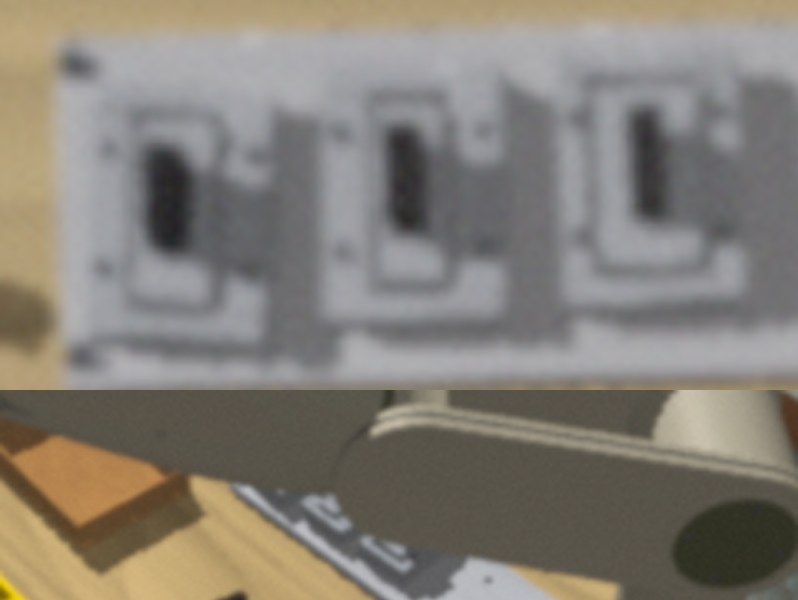

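The picture shows all three tabs standing in their pockets, at (168,198), (406,178) and (648,163), with an even gap around each block. Tab tops are at about 66 mm, block tops at about 38, and the clamps haven't moved. Pressing the button now.

```bash
python3 -m pendant '[[0,-3.5,0.5,15,0],[0,0,0,20,0],[0,0,0,8,0],[0,0,0,0,0],[0,0,0,0,0],[0,0,0,0,0]]'; python3 -m pendant '[[0,0,0,4,0],[0,0,0,3,0],[0,0,0,0,0],[0,0,0,0,0]]';  python3 - <<'E'
from h import *
st();go(471.5,-361.5,75,62.5)
E
```

```text
time: 27.05
tool_pos: [471.6, -362.1, 89.3]
tcp_rot: [179.9, 0.0, 62.5]
ft_force: [0.8, -0.7, -0.3]
finger_gap: -0.1
time: 27.45
tool_pos: [470.9, -361.7, 81.2]
tcp_rot: [-180.0, -0.0, 62.5]
ft_force: [-0.4, 0.0, 0.4]
finger_gap: 0.4
t 27.45 p [ 470.9 -361.7   81.2] rot [-180.    -0.    62.5] F [-0.4  0.   0.4] gap 0.4 j [ -42.   13.   95.   -0.   72. -105.]
delta tool [0.4 0.4 6.2] turn -0.0
```

```bash
for i in 1; do python3 -m pendant '[[0,0,0,3,0],[0,0,0,3,0],[0,0,0,0,0]]'; python3 -m pendant '[[0,0,0,2,0],[0,0,0,0,0]]'; python3 -m pendant '[[0,0,0,2,0],[0,0,0,0,0]]';python3 -m pendant '[[0,0,0,2,0],[0,0,0,0,0]]'; done
```

```text
time: 27.75
tool_pos: [470.7, -361.5, 74.6]
tcp_rot: [-179.9, -0.0, 62.5]
ft_force: [-0.9, -0.5, -1.0]
finger_gap: -0.0
time: 27.95
tool_pos: [470.9, -361.6, 73.0]
tcp_rot: [-180.0, -0.0, 62.5]
ft_force: [-0.1, 0.7, -0.2]
finger_gap: -0.1
time: 28.15
tool_pos: [471.1, -361.9, 71.3]
tcp_rot: [180.0, 0.0, 62.5]
ft_force: [0.1, 0.1, 2.3]
finger_gap: -0.0
time: 28.35
tool_pos: [471.2, -361.9, 69.4]
tcp_rot: [180.0, 0.0, 62.5]
ft_force: [0.3, -1.0, 2.8]
finger_gap: -0.0
```

```bash
python3 -m pendant '[[0,0,0,2,0],[0,0,0,0,0]]'; python3 -m pendant '[[0,0,0,1.5,0],[0,0,0,0,0]]';python3 -m pendant '[[0,0,0,1.5,0],[0,0,0,0,0],[0,0,0,0,0]]'
```

```text
time: 28.55
tool_pos: [471.3, -362.0, 67.4]
tcp_rot: [180.0, 0.0, 62.5]
ft_force: [0.1, -0.4, 4.1]
finger_gap: -0.0
time: 28.75
tool_pos: [471.3, -362.0, 66.1]
tcp_rot: [180.0, 0.0, 62.5]
ft_force: [1.6, -1.8, 4.9]
finger_gap: -0.1
time: 29.05
tool_pos: [471.3, -362.1, 65.9]
tcp_rot: [180.0, 0.0, 62.5]
ft_force: [-5.1, 3.8, 14.5]
finger_gap: -0.2
```

The button bottomed out (14.5 N, past the spring's 5 N). Releasing it and heading for the leftover 30.

```bash
python3 -m pendant '[[0,0,0,-4,0],[0,0,0,-15,0],[0,0,0,-30,0],[0,0,0,-15,0],[0.5,45,0,0,0],[0.5,45,0,0,0],[0.5,45,0,0,0],[0.5,45,0,0,0],[0.5,45,0,0,0],[0.5,45,0,0,0]]';python3 -m pendant '[[0.5,0,0,0,-7],[0.5,0,0,0,-7],[0.5,0,0,0,-7],[0.5,0,0,0,-7],[0.5,0,0,0,-6],[0.5,0,0,0,0]]'; python3 - <<'E'
from m import *
st()
p,d=optics.snapshot('side');C=cloud(d,'side')
for y in(86,10):
    P=blob(C,400,510,y-38,y+38,36,52);print('tab',y,len(P),P.mean(0).round(1))
go(458.5,10.3,110,96.6)
print(len(blob(C,430,510,-400,-320,66,95)),[ (np.round(o['at']),round(o['score'],2)) for o in optics.search_frame('side','start_top')])
E
```

```text
time: 30.05
tool_pos: [596.3, -120.6, 128.6]
tcp_rot: [180.0, 0.0, 62.5]
ft_force: [-0.1, -1.1, 0.3]
finger_gap: 42.6
time: 30.65
tool_pos: [595.7, -122.3, 128.4]
tcp_rot: [-180.0, -0.0, 96.6]
ft_force: [-0.2, 0.8, -0.3]
finger_gap: 42.8
t 30.65 p [ 595.7 -122.3  128.4] rot [-180.    -0.    96.6] F [-0.2  0.8 -0.3] gap 42.8 j [ -16.   13.   90.   -0.   77. -113.]
tab 86 44 [450.3  83.2  42.6]
tab 10 43 [457.3   7.6  42.7]
delta tool [ 147.  -121.7   18.4] turn -0.2
102 []
```

```bash
python3 -m pendant '[[0.5,30,-25,4,0],[0.5,35,-29,5,0],[0.5,35,-29,5,0],[0.5,30,-24,4,0],[0.5,17,-14.7,0,0],[0.5,0,0,0,0],[0.5,0,0,0,0]]';  python3 -m pendant '[[0.5,0,0,20,0],[0.5,0,0,30,0],[0.5,0,0,20,0],[0.5,0,0,0,0],[0.5,0,0,0,0],[0.5,0,0,0,0]]'; python3 - <<'E'
from h import *
st();go(458.5,10.3,19,96.6)
E
```

```text
time: 31.45
tool_pos: [458.6, 10.0, 110.8]
tcp_rot: [179.9, 0.0, 96.4]
ft_force: [0.7, 0.4, -0.1]
finger_gap: 42.8
time: 32.05
tool_pos: [459.8, 9.5, 41.8]
tcp_rot: [179.9, 0.0, 96.4]
ft_force: [-0.2, 0.0, 1.2]
finger_gap: 42.8
t 32.05 p [459.8   9.5  41.8] rot [179.9   0.   96.4] F [-0.2  0.   1.2] gap 42.8 j [  -5.   -4.  118.   -0.   66. -102.]
delta tool [ 0.9 -1.2 22.8] turn -0.2
```

```bash
python3 -m pendant '[[0.5,0.5,0,10,0],[0.5,0,0,9,0],[0.5,0,0,2.5,0],[0.5,0,0,0,0],[0.5,0,0,0,0],[0.5,0,0,0,0]]'; python3 -m pendant '[[0.1,0,0,0,0],[0,0,0,0,0],[0,0,0,0,0],[0,0,0,0,0],[0,0,0,0,0]]' 60; python3 -m pendant '[[0,0,0,-10,0],[0,0,0,-30,0],[0,0,0,-35,0],[0,0,0,-15,0],[0,0,0,0,3.3],[0,0,0,0,3.3],[0,0,0,0,0]]'; python3 - <<'E'
from h import *
st();go(486,345,110,90)
E
```

```text
time: 32.65
tool_pos: [458.4, 10.5, 19.0]
tcp_rot: [180.0, 0.0, 96.5]
ft_force: [0.0, 1.5, 0.1]
finger_gap: 42.5
time: 33.15
tool_pos: [458.5, 10.4, 19.0]
tcp_rot: [180.0, 0.0, 96.5]
ft_force: [0.0, -1.5, 2.7]
finger_gap: 11.3
time: 33.85
tool_pos: [458.1, 10.6, 109.4]
tcp_rot: [180.0, -0.0, 89.8]
ft_force: [-0.5, -0.4, -0.9]
finger_gap: 10.6
t 33.85 p [458.1  10.6 109.4] rot [180.   -0.   89.8] F [-0.5 -0.4 -0.9] gap 10.6 j [ -5. -10. 115.   0.  74. -95.]
delta tool [334.5  26.9  -0.6] turn -0.2
```

```bash
python3 -m pendant '[[0,25,2,0,0],[0,40,3,0,0],[0,42,3.4,0,0],[0,42,3.4,0,0],[0,42,3.4,0,0],[0,42,3.4,0,0],[0,42,3.4,0,0],[0,35,3,0,0],[0,24,2,0,0],[0,0,0,0,0]]'; python3 -m pendant '[[0,0,0,0,0],[0,0,0,20,0],[0,0,0,25,0],[0,0,0,20,0],[0,0,0,10,0],[0,0,0,0,0],[0,0,0,0,0],[0,0,0,0,0]]'; python3 - <<'E'
from h import *
st();go(486,345,24,90)
E
```

```text
time: 34.85
tool_pos: [485.2, 347.4, 108.7]
tcp_rot: [-180.0, -0.0, 90.2]
ft_force: [-1.0, 0.7, -0.4]
finger_gap: 10.4
time: 35.65
tool_pos: [487.0, 344.8, 35.5]
tcp_rot: [179.9, -0.1, 89.9]
ft_force: [0.4, 0.8, -1.0]
finger_gap: 11.0
t 35.65 p [487.  344.8  35.5] rot [ 1.799e+02 -1.000e-01  8.990e+01] F [ 0.4  0.8 -1. ] gap 11.0 j [ 30.  17.  96.  -0.  67. -59.]
delta tool [ 0.2 -1.  11.5] turn -0.1
```

Next: set it down in the box, go up and on to the 18.

```bash
python3 -m pendant '[[0,0,0,6,0],[0,0,0,4,0],[0,0,0,0,0],[0,0,0,0,0]]'; python3 -m pendant '[[0.4,0,0,0,0],[0.4,0,0,0,0],[0.4,0,0,0,0],[0.4,0,0,-10,0],[0.4,0,0,-35,0],[0.4,0,0,-35,0],[0.5,0,0,-10,4],[0.5,0,0,0,4],[0.5,0,0,0,4.5],[0.5,0,0,0,0]]'; python3 - <<'E'
from m import *
st()
p,d=optics.snapshot('side');C=cloud(d,'side')
P=blob(C,400,510,48,124,36,52);print('tab',86,len(P),P.mean(0).round(1))
P=blob(C,430,545,285,460,36,60);print('box tab',len(P),P.mean(0).round(1))
go(451.7,86.2,110,77.3)
E
```

```text
time: 36.05
tool_pos: [486.2, 344.7, 24.1]
tcp_rot: [180.0, -0.0, 89.9]
ft_force: [1.6, 0.8, 0.7]
finger_gap: 11.0
time: 37.05
tool_pos: [486.1, 344.6, 114.8]
tcp_rot: [180.0, -0.0, 77.3]
ft_force: [0.8, 0.4, 0.6]
finger_gap: 42.8
t 37.05 p [486.1 344.6 114.8] rot [180.   -0.   77.3] F [0.8 0.4 0.6] gap 42.8 j [ 30.  12.  93.  -0.  75. -47.]
tab 86 44 [450.4  83.2  42.5]
box tab 51 [483.9 352.4  44.5]
delta tool [-259.6   22.6    4.4] turn 0.2
```

```bash
python3 -m pendant '[[0.5,-25,2,0,0],[0.5,-42,3.6,0,0],[0.5,-45,4,1,0],[0.5,-45,4,1,0],[0.5,-42,4,1,0],[0.5,-36,3,1,0],[0.5,-24.6,2,0,0],[0.5,0,0,0,0],[0.5,0,0,0,0],[0.5,0,0,0,0]]';  python3 -m pendant '[[0.5,0,0,20,0],[0.5,0,0,30,0],[0.5,0,0,20,0],[0.5,0,0,0,0],[0.5,0,0,0,0],[0.5,0,0,0,0]]'; python3 - <<'E'
from h import *
st();go(451.7,86.2,19,77.3)
E
```

```text
time: 38.1
tool_pos: [451.4, 87.0, 110.0]
tcp_rot: [180.0, -0.0, 77.5]
ft_force: [-0.8, 0.3, 0.4]
finger_gap: 42.8
time: 38.7
tool_pos: [452.4, 86.8, 41.3]
tcp_rot: [179.9, -0.0, 77.4]
ft_force: [-0.6, -0.2, -0.0]
finger_gap: 42.8
t 38.7 p [452.4  86.8  41.3] rot [179.9  -0.   77.4] F [-0.6 -0.2 -0. ] gap 42.8 j [  4.  -4. 118.   0.  66. -73.]
delta tool [-0.7 -0.6 22.3] turn 0.1
```

```bash
python3 -m pendant '[[0.5,-0.5,0.5,10,0],[0.5,0,0,8,0],[0.5,0,0,3,0],[0.5,0,0,0,0],[0.5,0,0,0,0],[0.5,0,0,0,0]]'; python3 -m pendant '[[0.1,0,0,0,0],[0,0,0,0,0],[0,0,0,0,0],[0,0,0,0,0],[0,0,0,0,0]]' 60; python3 -m pendant '[[0,0,0,-10,0],[0,0,0,-30,0],[0,0,0,-35,0],[0,0,0,-15,0],[0,0,0,0,-6],[0,0,0,0,-6.5],[0,0,0,0,0]]'; python3 - <<'E'
from h import *
st();go(486,412,110,90)
E
```

```text
time: 39.3
tool_pos: [451.8, 85.6, 19.0]
tcp_rot: [180.0, -0.0, 77.4]
ft_force: [-0.0, -0.5, -0.0]
finger_gap: 42.7
time: 39.8
tool_pos: [452.0, 85.6, 19.2]
tcp_rot: [180.0, -0.0, 77.4]
ft_force: [0.1, -0.4, 4.4]
finger_gap: 11.1
time: 40.5
tool_pos: [451.4, 85.6, 109.2]
tcp_rot: [180.0, 0.0, 90.0]
ft_force: [0.2, -0.3, -0.8]
finger_gap: 10.6
t 40.5 p [451.4  85.6 109.2] rot [180.   0.  90.] F [ 0.2 -0.3 -0.8] gap 10.6 j [  4.  -9. 115.  -0.  74. -86.]
delta tool [326.4  34.5  -0.8] turn -0.0
```

```bash
python3 -m pendant '[[0,25,2.5,0,0],[0,38,4,0,0],[0,42,4.5,0,0],[0,42,4.5,0,0],[0,42,4.5,0,0],[0,42,4.5,0,0],[0,38,4,0,0],[0,33,3.5,0,0],[0,24.4,2.5,0,0],[0,0,0,0,0]]'; python3 -m pendant '[[0,0,0,0,0],[0,0,0,20,0],[0,0,0,25,0],[0,0,0,20,0],[0,0,0,10,0],[0,0,0,0,0],[0,0,0,0,0],[0,0,0,0,0]]'; python3 - <<'E'
from h import *
st();go(486,412,24,90)
E
```

```text
time: 41.5
tool_pos: [486.1, 414.7, 108.5]
tcp_rot: [-180.0, -0.0, 89.8]
ft_force: [-1.1, -0.3, -0.3]
finger_gap: 11.0
time: 42.3
tool_pos: [487.8, 412.4, 35.5]
tcp_rot: [179.9, -0.1, 89.9]
ft_force: [-0.2, 0.3, -1.5]
finger_gap: 10.9
t 42.3 p [487.8 412.4  35.5] rot [ 1.799e+02 -1.000e-01  8.990e+01] F [-0.2  0.3 -1.5] gap 10.9 j [ 36.  23.  89.  -0.  69. -54.]
delta tool [-0.4 -1.8 11.5] turn -0.1
```

```bash
python3 -m pendant '[[0,0,0,6,0],[0,0,0,4,0],[0,0,0,0,0],[0,0,0,0,0]]'; python3 -m pendant '[[0.4,0,0,0,0],[0.4,0,0,0,0],[0.4,0,0,0,0],[0.4,0,0,-10,0],[0.4,0,0,-35,0],[0.4,0,0,-40,0],[0.4,0,0,-40,0],[0.4,20,-30,-40,0],[0.4,25,-40,-20,0],[0.4,25,-40,0,0]]';python3 -m pendant '[[0.4,25,-40,0,0],[0.4,25,-40,0,0],[0.4,10,-20,0,0],[0.4,0,0,0,0],[0.4,0,0,0,0]]'; python3 - <<'E'
from m import *
st()
p,d=optics.snapshot('top');C=cloud(d,'top')
for y in(197,119,39):
    P=blob(C,600,690,y-35,y+35,56,90);print('tab',y,len(P),'z',np.percentile(P[:,2],[10,50,90]).round(1),box(P))
    print('  clamp+',box(blob(C,590,690,y-40,y+40,30,46)))
for y in(345,412):
    P=blob(C,430,545,y-30,y+30,37,65);print('box tab',y,len(P),P.mean(0).round(1),box(P))
for n in('top','side'):
    if n=='side': optics.snapshot('side')
    print(n,[(np.round(o['at']).tolist(),round(o['score'],2)) for o in optics.search_frame(n,'bottle_0')])
P=blob(C,430,510,-400,-320,66,95);print('btn',len(P),P.mean(0).round(1),np.percentile(P[:,2],[5,50,95]).round(1))
cv2.imwrite('pics/final.png',cv2.resize(p[90:225,70:430],(800,300),interpolation=cv2.INTER_CUBIC))
E
```

```text
time: 42.7
tool_pos: [487.2, 412.3, 24.2]
tcp_rot: [179.9, -0.0, 89.9]
ft_force: [1.2, 1.3, 1.4]
finger_gap: 11.0
time: 43.7
tool_pos: [381.0, 482.2, 211.6]
tcp_rot: [179.7, -0.4, 89.8]
ft_force: [-0.1, 1.1, 0.9]
finger_gap: 34.5
time: 44.2
tool_pos: [280.0, 540.4, 206.1]
tcp_rot: [180.0, -0.0, 90.0]
ft_force: [0.4, -0.1, -0.4]
finger_gap: 34.2
t 44.2 p [280.  540.4 206.1] rot [180.  -0.  90.] F [ 0.4 -0.1 -0.4] gap 34.2 j [ 58.   9.  86.  -0.  85. -32.]
tab 197 71 z [59.1 65.6 68.6] ([633.8, 197.4], 31.4, 12.2, -1.8)
  clamp+ ([634.5, 196.9], 85.1, 60.5, -2.1)
tab 119 66 z [63.3 66.6 69.1] ([640.3, 119.5], 33.4, 10.4, 0.1)
  clamp+ ([641.3, 118.8], 83.7, 60.4, 0.0)
tab 39 60 z [62.1 65.8 68.9] ([645.9, 39.6], 32.1, 11.2, 5.0)
  clamp+ ([646.7, 39.3], 84.0, 59.9, 2.2)
box tab 345 75 [485.7 344.1  47.6] ([485.3, 344.4], 29.8, 12.8, 0.4)
box tab 412 85 [487.2 411.4  47.4] ([487.4, 412.5], 31.2, 14.1, 1.3)
top [([616.0, -317.0, 60.0], 0.79)]
side [([617.0, -337.0, 53.0], 0.75), ([480.0, 336.0, 22.0], 0.25), ([634.0, -59.0, 9.0], 0.19)]
btn 129 [ 471.5 -360.7   71.9] [68.1 72.2 75.1]
```

View pics/final.png

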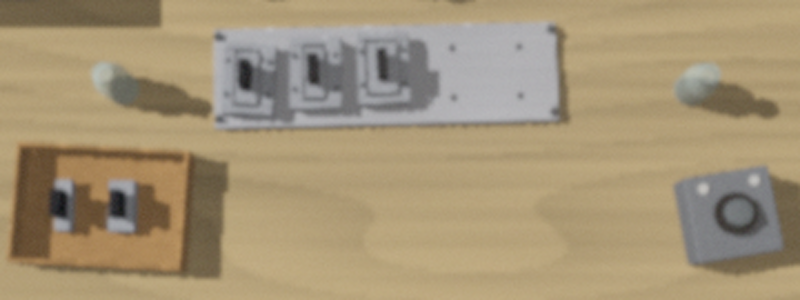

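The picture shows three set clamps at (245,75), (314,70) and (382,65). Two spacers are in the box at (62,205) and (122,205), both bottles stand at (112,82) and (697,83), and the button is up at (738,212). Handing in.

```bash
python3 -c "
from bench import hand_in
print(hand_in())"
```

```text
the job is handed in; nothing more can be done
None
```

The job is handed in after about 44 s of robot time. I can't see a verdict, but almost all of my last checks agreed.

- **Clamps:** Three were on the plate, near y = 197, 119 and 39 mm. The 26, 22 and 34 mm spacers went into them in that order. I chose each spacer by measuring widths in the images. Each slid in without force and met the ledges with 8–12 N on the last push. None was tried in another pocket.
- **Seating:** The last top view put all three tab tops at about 66 mm, the height for a spacer fully home. The clamps had not moved.
- **Start button:** I pressed it to its hard stop (14.5 N, against a 5 N spring) and let it up. Its height afterwards matched the start.
- **Leftovers:** The 18 and 30 mm spacers are upright in the parts box.

**Check that disagreed:** the bottle detector missed the left-hand bottle in both last pictures. The top picture clearly shows it standing in place, as is the other bottle. I saw no knocked spacer and no slackened grip.

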